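# Third hand at the bracket jig

### The arm

A 6-joint arm with a two-finger parallel gripper is mounted at the origin on the work surface. World frame = base frame: x ahead of the robot, y to its left, z up, the work surface at z = 0. Lengths are in mm, angles in rad, forces in N, time in s.
With the tool pointing down it reaches from about 400 to 925 mm from the base axis. Payload 12.5 kg.
Tool frame: the origin (TCP) lies at the very end of the fingers, on their centre line; the grasp point (between the pads) lies env.hold_point_z behind it (env.hold_point_z is the distance from the TCP to the grasp point, in mm); y points along the fingers, z is the direction in which the jaws open and shut, and the axes are right-handed (so a half turn about y gives the same grasp; the last joint's range is limited). The gripper opens to 95 mm and grips with 3 to 60 N. Pads are 20 mm wide; open, the fingers measure 119 mm over their backs; the gripper's body (75 mm by 180 mm) begins 59 mm behind the grasp point.
Start: joints at [-1.453, 0.491, 1.559, -0, 1.092, -0.106], TCP at [138.732, -609.426, 214.661] pointing down, gripper open.
Joint ranges: [-3.1, 3.1], [-0.84, 2.19], [0.05, 2.79], [-1.13, 4.28], [0.06, 2.93], [-2.69, 2.69]. Speed limits (rad/s): [2.22, 2.22, 2.79, 3.14, 3.14, 3.14].

### API

Orientations are given as [roll, pitch, yaw] about the fixed x, y, z axes, in that order (R = Rz(yaw) Ry(pitch) Rx(roll)).
In Python, from cell import env gives the robot as it stands.
- The arm moves only by the shell command python3 -m inch 'ROWS'. ROWS is JSON, one flat list of numbers, 7 for each row, row after row: the shift along the tool's x, y, z in m, then the turn, a rotation vector about the tool's x, y, z in degrees, then the closure, from -1 (fully open) to 1 (shut). In form: [tx, ty, tz, ax, ay, az, hand, tx, ty, tz, ax, ay, az, hand, ...]. A call has 1 to 10 rows; each row shifts and turns the commanded pose from where the row before left it, along the tool's axes as they then stand; what a row does not reach is not made up. A row lasts 1/10 s, in which the tool goes at most 50 mm and 8.59 degrees, less where a joint would pass 70% of its speed; a pose out of reach is approached as far as the arm can. A call is refused whole if a number of a shift passes 0.05 or a number of a turn 8.59, either way. A call with a gripper value outside its range is refused whole. The fingers move at their own pace and stop on an object; the grip force is fixed at half the most. Time passes only in rows, so rows that do not move let the fingers close. It gives the time, the measured TCP pose, the force and the opening at its end, in the units of the state.
- env.state(): the state, without advancing time (a new reading comes with each control period).
- env.read_camera(name): name is "side" or "top"; returns a dict with "pixels" (480x640x3 uint8, blue, green, red), "depth" (480x640 float32, mm along the optical axis (not along the pixel's ray), 0 where there is no reading), "mtx" (3x3 intrinsics, pixels), "R" (3x3) and "t" (3): a world point X has camera coordinates R X + t. Camera axes: x right, y down, z forward; pixel columns grow to the right and rows downward; lengths in mm; the calibration is good to about 2 mm. A picture is of the moment at which its call begins.
- env.job_done(): hands the job in, once; it reports no verdict.
The state is a dict: "t": time; "joints": joint angles; "qvel": joint speeds; "tau": joint torques, N m; "eef_pos": TCP position; "tcp_rot": TCP orientation; "ft_force": force on the tool from outside, world axes, zero at the start; "moment": the same for the moment, N m; "opening": opening from 0.0 (shut) to 1.0 (fully open).
Only numpy, scipy, OpenCV 4.12 (cv2) and the standard library are available. Lean on these libraries where they do the work, as an engineer would, in place of code of your own. Each camera call takes 0.05 s, during which the arm holds its last target.

### The job

On the plywood assembly jig, first slide the blue end stop along its track until its white line is at the red mark. Then set the orange bracket down on the jig board, upright, with its flat face square against the sprung wooden panel and its right side (seen from the robot) up against the end stop's arm, without shifting the stop off its mark, and press the panel back with it until the black needle stands in the green zone of the gauge, never deep into the red. Finish still holding the bracket there with that steady push, so a colleague can screw it on from behind, and leave the other things on the table where they are.

Things in the scene. Friction and masses are not known exactly. Their poses are not given: they have to be found in the camera images.
- jig: Plywood jig board fixed to the table, 12 mm thick, x -135 to 150, y -145 to 145 mm. Origin on the table surface; x points away from the robot, square to the panel (pressing direction), y left along panel and track, z up. Aluminium track along y at x = -110 mm, top 26 mm above the table. Grey spring block behind the panel, x 120 to 145 mm, top 57 mm above the table
- gauge (a point): Centre of the gauge's green zone (12 mm long in jig x), on top of a post at the panel's left end: jig x 82, y 124 mm, 61 mm above the table; post 50 x 30 mm (x, y). White zone on the robot's side of it, red beyond; the panel's black needle crosses it
- panel (a joint): How far the panel is pressed back along the jig's +x, in m: 0 at rest to 0.032 at the hard end. Spring 500 N/m (0.5 N per mm), hardly any friction. The needle moves with it: white zone up to 0.010, green 0.010 to 0.022 (5 to 11 N, middle 0.016), red from 0.022 on; 0.028 is deep in the red
- panel_face (a point): The sprung wooden panel, upright, 200 mm wide (y, centred on the jig), 12 mm thick, top 63 mm above the table. This point is on its front face, at the middle of its width, at board height (1 mm below its lower edge); axes as the jig's. At rest its front face is at jig x = 60 mm
- end_stop (a joint): Position of the blue end stop along the track, in m, 0 (right end) to 0.12, growing to the jig's +y (left). It stays where it is left; about 6 N to slide it
- stop_grip (a point): Centre of the top of the end stop's grip, on its white line: blue block 20 mm wide along the track (y), 28 mm in x, its top 66.5 mm above the table, 40 mm above the track. Axes as the jig's. From it an arm 12 mm wide (6 mm either side of the line), up to 21 mm above the board, reaches in +x along the board to 4 mm before the resting panel
- stop_face (a point): Point on the left (+y) face of the end stop's arm, against which the bracket's right side belongs: 6 mm to the left of the white line, 10 mm above the board, 140 mm in +x from the grip's centre; axes as the jig's
- red_mark: Thin red line painted across the front edge of the board and the track: the place for the end stop's white line. Only its y along the track matters (25 mm in front of the track's centreline in x, at board height); axes as the jig's; always to the left of where the stop starts
- bracket: Loose orange angle bracket, 0.08 to 0.17 kg, left or right of the jig. Foot 56 x 60 x 6 mm (x, y, z); flange 60 mm wide, 50 tall, 6 thick at the +x end, its +x side the flat face; central rib 12 mm thick (across y), x -18 to 22 mm, top 46 mm up, good to grip, with a low toe to x -26. Origin: centre of the underside, z up. On the jig its x must point along the jig's x
- bracket_side (a point): Middle of the bracket's right (-y) side: 30 mm in -y from its origin, 10 mm above its underside; axes as the bracket's
- bracket_face (a point): Middle of the bracket's flat face: 28 mm in +x from its origin, 25 mm above its underside; axes as the bracket's
- tape_roll: roll of yellow tape lying flat, 96 mm across, 25 mm high, hole 74 mm; origin at the centre of its underside. Bystander; it lies left or right of the jig, on the side where the bracket is not
- screwdriver: screwdriver lying on the table near the right side; origin near its middle. Bystander
- glue_bottle: white glue bottle with orange cap, 52 mm across, 130 mm tall, near the left side; origin at the centre of its underside. Bystander
- screw_tray: black open tray with two compartments, 120 x 90 x 30 mm, near the right side; origin at the centre of its underside. Bystander
- mug: blue mug, 80 mm across, 95 mm tall, near the left side; origin at the centre of its underside. Bystander
- spare_panel: bare plywood rectangle 90 x 140 x 12 mm lying flat to the left of the jig, towards its far end; origin at the centre of its underside. Bystander
Not all that is in view belongs to the job. Of the things like the bracket, leave any that is purple or yellow; of the rest the smaller one is meant.

How it is judged (in metres and radians):
On the way, in this order (a step that is already met when the one before it is completed fails the run):
1. the end stop's white line is at the red mark, while the panel is not yet pressed (y of stop_grip in the frame of red_mark between -0.005 and 0.005 m and value of joint panel below 0.004 m), for 0.2 s.
2. the bracket is pressed against the panel, needle in the green zone (value of joint panel between 0.009 and 0.023 m and contact force between bracket and panel between 4 and 13 N and y of bracket_side in the frame of stop_face between -0.003 and 0.006 m and angle between the x axis of bracket and the x axis of jig, either way round below 0.08 rad and x of bracket_face in the frame of jig above 0.065 m and angle between bracket's own z axis and vertical below 0.08 rad and z of bracket in the frame of jig between 0.009 and 0.017 m and y of stop_grip in the frame of red_mark between -0.005 and 0.005 m), for 0.3 s.
At the end, for the whole second after the job is handed in: Fingers still on the bracket (over 2 N); it presses the panel with 4-13 N, 9-23 mm back, steady; upright and square within 0.08 rad, underside within 5 mm of the board, flat face to the panel, right side within 6 mm of the stop's arm; stop within 5 mm of the red mark (all of step 2 and contact force between the fingers and bracket above 2 N and linear speed of bracket below 0.02 m/s and velocity of joint panel between -0.01 and 0.01 m/s); the arm keeps its last pose, push and grip.
It fails at once if the panel is pressed deep into the red (over 28 mm) (value of joint panel above 0.028 m).
It fails at once if a bystander is moved by more than 30 mm (distance of any of tape_roll, screwdriver, glue_bottle, screw_tray, mug, spare_panel from where it was at the start of the episode above 0.03 m).
It also fails if it takes over 54 s, if anything falls off the work surface, if the arm or the gripper's body presses on something with over 40 N, if the wrist force passes 120 N, or if a joint passes its speed limit or range.

## Working session

There is one attempt and no reset: what is moved stays moved. The work goes in short steps, Python scripts to look and compute and a shell command to move; the robot and the scene stay as the last step left them, time stands still between calls to the robot, and variables do not carry over. Pictures are saved under pics/ and viewed, and the job is handed in when it is done.

```bash
ls; mkdir -p pics; python3 - <<'E'
from cell import env
import cv2
print(env.state()); print(env.hold_point_z)
for n in("top","side"):
    c=env.read_camera(n); cv2.imwrite(f"pics/{n}0.png",c["pixels"]); print(n,c["mtx"],c["R"],c["t"])
E
```

```text
pics
{'t': 0.0, 'joints': array([-1.45259800e+00,  4.91536591e-01,  1.55945492e+00,  2.07556305e-05,
        1.09170929e+00, -1.05598393e-01]), 'qvel': array([-6.71834169e-05,  3.78730178e-04, -9.15198177e-05, -6.73906217e-04,
       -7.84800599e-04, -1.58513092e-03]), 'tau': array([ 1.09774610e-03, -6.12643933e+01, -2.58184719e+01,  6.92094094e-02,
        4.81515401e-02, -1.11647503e-04]), 'eef_pos': array([ 138.70678068, -609.15848677,  214.07413865]), 'tcp_rot': array([-1.57189636e+00,  1.35107000e-04, -2.91780559e+00]), 'ft_force': array([ 1.28930645, -0.75057322, -0.04238988]), 'moment': array([-0.02156029, -0.01077528, -0.01619341]), 'opening': 1.002311272689404}
18.8
top [[578.9805248    0.         326.69215307]
 [  0.         578.9805248  228.97915643]
 [  0.           0.           1.        ]] [[ 0.0249898  -0.9996254  -0.0111607 ]
 [-0.99609469 -0.02395275 -0.0849802 ]
 [ 0.08468104  0.01324076 -0.99632013]] [  13.02600142  474.02288068 1648.27276364]
side [[588.17242624   0.         319.33009422]
 [  0.         588.17242624 229.31867031]
 [  0.           0.           1.        ]] [[-0.78198575 -0.62305327  0.01740454]
 [-0.39871801  0.47857263 -0.78229929]
 [ 0.47908479 -0.6186864  -0.62265954]] [ 344.81599515  232.78176823 1508.03571524]
```

View pics/top0.png

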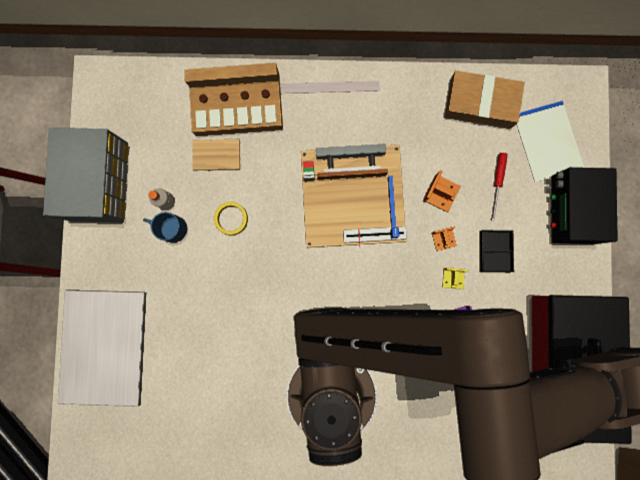

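View pics/side0.png

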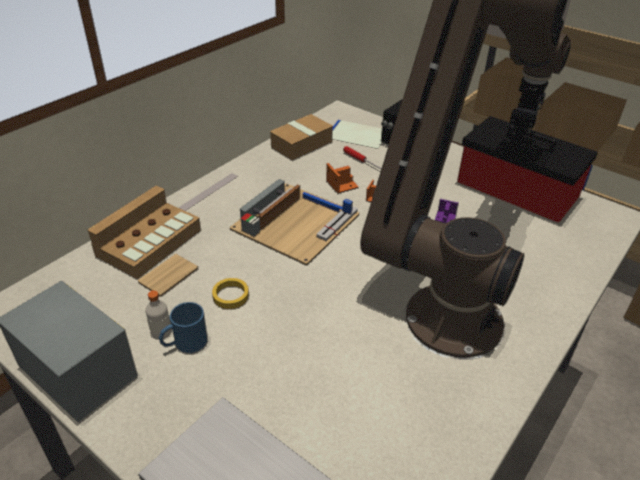

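The top view shows the jig centred near (353,196). There are two orange brackets, a large one at (441,191) and a small one at (444,238), plus a yellow one at (453,278). The stop grip is at about (396,232) and the red mark at about (360,237). I'll zoom in to measure these.

```bash
cat > h.py <<'E'
import numpy as np,cv2
from cell import env
def ray(c,uv,z):
    "pixel -> world point on plane z"
    d=c["R"].T@np.linalg.solve(c["mtx"],[uv[0],uv[1],1.]); o=-c["R"].T@c["t"]
    return o+d*(z-o[2])/d[2]
def proj(c,X):
    p=c["mtx"]@(c["R"]@np.asarray(X,float)+c["t"]); return p[:2]/p[2]
def crop(c,u0,v0,w,h,s,name):
    im=c["pixels"][v0:v0+h,u0:u0+w]; cv2.imwrite("pics/"+name,cv2.resize(im,None,fx=s,fy=s,interpolation=cv2.INTER_CUBIC))
E
python3 - <<'E'
from h import *
c=env.read_camera("top")
crop(c,290,135,130,120,6,"jig1.png"); crop(c,415,160,60,135,4,"br1.png")
hsv=cv2.cvtColor(c["pixels"],cv2.COLOR_BGR2HSV)
def comps(lo,hi,box,mn=4):
    m=cv2.inRange(hsv,np.array(lo),np.array(hi)); k=np.zeros_like(m);u0,v0,u1,v1=box;k[v0:v1,u0:u1]=m[v0:v1,u0:u1]
    n,l,s,ce=cv2.connectedComponentsWithStats(k)
    return [(s[i].tolist(),ce[i].round(2)) for i in range(1,n) if s[i][4]>=mn]
print("blue",comps((100,120,60),(125,255,255),(290,135,420,255)))
print("red",comps((0,120,100),(8,255,255),(290,220,420,255),2))
print("orange",comps((4,140,80),(16,255,255),(415,160,475,260)))
E
```

```text
blue [([388, 177, 12, 61, 251], array([392.37, 208.87]))]
red [([358, 233, 2, 13, 14], array([358.93, 238.64]))]
orange [([426, 171, 34, 41, 674], array([442.03, 192.58])), ([433, 227, 23, 24, 350], array([443.99, 238.47]))]
```

View pics/jig1.png

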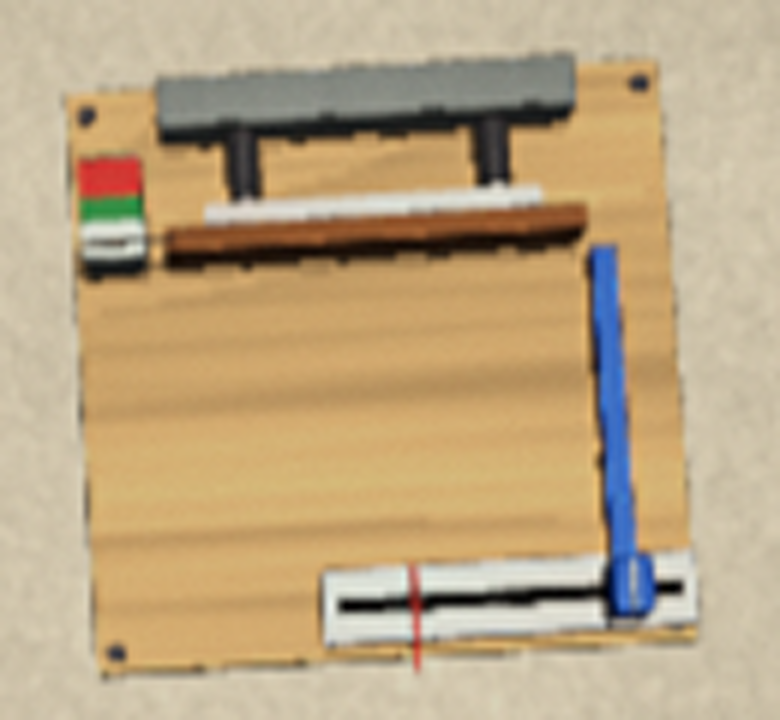

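View pics/br1.png

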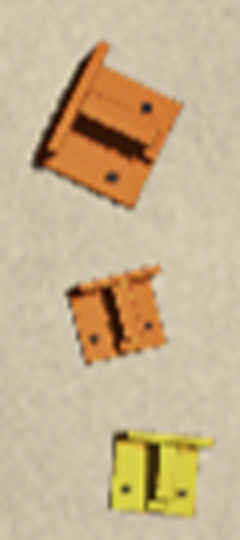

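The jig crop shows the board corners at crop (66,93), (657,60), (697,640) and (101,678). The red line runs at u≈416 and the grip's white line is at about (633,583). The small bracket has its flange facing away from the robot and is slightly yawed. Next I'll convert these to positions.

```bash
cat >> h.py <<'E'
def up(U,V,u0,v0,s): return ((U+.5)/s-.5+u0,(V+.5)/s-.5+v0)
E
python3 - <<'E'
from h import *
c=env.read_camera("top")
P=[ray(c,up(*p,290,135,6),12)[:2] for p in [(66,93),(657,60),(697,640),(101,678)]] #FL FR NR NL
FL,FR,NR,NL=P
print(np.round(P,1)); print([np.linalg.norm(P[i]-P[(i+1)%4]).round(1) for i in range(4)])
ex=((FL-NL)+(FR-NR)); ey=((FL-FR)+(NL-NR))
ax=np.arctan2(ex[1],ex[0]); ay=np.arctan2(-ey[0],ey[1]); print("yaw",ax,ay)
yaw=(ax+ay)/2; R=np.array([[np.cos(yaw),-np.sin(yaw)],[np.sin(yaw),np.cos(yaw)]])
o=np.mean(P,0)-R@[7.5,0]; print("origin",o)
J=lambda X:R.T@(np.array(X[:2])-o)
for nm,p,z in [("red near",(417,665),12),("red top",(415,572),26),("red bot trk",(416,635),26),("grip",(633,583),66.5),("grip TL",(610,556),66.5),("grip BR",(653,610),66.5),("arm end L",(590,246),33),("arm end R",(615,246),33),("panel tl",(166,232),63),("panel tr",(586,206),63)]:
    X=ray(c,up(*p,290,135,6),z); print(nm,X[:2].round(1),J(X).round(1))
print("bracket")
for nm,p,z in [("foot NL",(88,364),3),("foot NR",(166,343),3),("flange L",(68,290),50),("flange R",(160,267),50)]:
    X=ray(c,up(*p,415,160,4),z); print(nm,X[:2].round(1))
# depth cloud for orange small
hsv=cv2.cvtColor(c["pixels"],cv2.COLOR_BGR2HSV); m=cv2.inRange(hsv,(4,140,40),(16,255,255)); 
v,u=np.nonzero(m[222:256,428:462]); v+=222;u+=428
d=c["depth"][v,u]; K=c["mtx"]; C=np.stack([(u-K[0,2])/K[0,0]*d,(v-K[1,2])/K[1,1]*d,d],1); W=(C-c["t"])@c["R"]
print(np.histogram(W[:,2],bins=np.arange(-10,70,5)))
t=W[W[:,2]>40]; print(len(t)); print(t.round(0).tolist())
E
```

```text
[[ 704.5  107.1]
 [ 727.3 -181. ]
 [ 444.2 -204.3]
 [ 418.9   82. ]]
[np.float64(289.0), np.float64(284.1), np.float64(287.4), np.float64(286.7)]
yaw 0.08489851591994221 0.08360487104145735
origin [566.26352473 -49.68689504]
red near [428.9 -69.9] [-138.6   -8.6]
red top [472.6 -67.5] [-94.8  -9.8]
red bot trk [442.4 -68.6] [-125.    -8.4]
grip [ 466.5 -167.4] [-109.4 -108.9]
grip TL [ 478.8 -156.5] [-96.1 -99.1]
grip BR [ 454.1 -176.9] [-122.5 -117.3]
arm end L [ 630.9 -147.9] [  56.2 -103.3]
arm end R [ 631.2 -159.9] [  55.5 -115.3]
panel tl [627.6  54.8] [69.9 98.9]
panel tr [ 644.6 -143. ] [ 70.2 -99.5]
bracket
foot NL [ 419.8 -295. ]
foot NR [ 436.4 -351.3]
flange L [ 469.2 -272.2]
flange R [ 487.1 -336.8]
(array([  0,  11,  68, 115,  53,  14,  12,   6,   7,   8,  20,  32,  29,
         9,   1]), array([-10,  -5,   0,   5,  10,  15,  20,  25,  30,  35,  40,  45,  50,
        55,  60,  65]))
93
[[485.0, -326.0, 53.0], [485.0, -329.0, 50.0], [485.0, -331.0, 57.0], [485.0, -334.0, 53.0], [481.0, -311.0, 59.0], [482.0, -315.0, 52.0], [482.0, -317.0, 54.0], [482.0, -321.0, 48.0], [48
[... 1249 characters left out ...]
.0, 45.0], [457.0, -313.0, 46.0], [457.0, -316.0, 49.0], [457.0, -319.0, 49.0], [454.0, -309.0, 41.0], [453.0, -310.0, 52.0], [454.0, -314.0, 43.0], [454.0, -316.0, 50.0], [454.0, -319.0, 47.0], [451.0, -310.0, 51.0], [451.0, -313.0, 51.0], [451.0, -316.0, 48.0], [451.0, -318.0, 51.0], [448.0, -312.0, 41.0], [449.0, -314.0, 41.0], [448.0, -315.0, 51.0], [448.0, -319.0, 46.0], [448.0, -321.0, 49.0], [445.0, -311.0, 44.0], [445.0, -312.0, 57.0], [445.0, -316.0, 50.0], [446.0, -320.0, 44.0], [445.0, -322.0, 49.0], [442.0, -313.0, 51.0], [442.0, -318.0, 51.0], [442.0, -321.0, 52.0], [440.0, -312.0, 41.0], [439.0, -313.0, 50.0], [440.0, -316.0, 48.0], [440.0, -320.0, 42.0], [440.0, -323.0, 42.0]]
```

Measurements check out:
- The board comes out at about 288 × 285 mm, with jig yaw 0.084 and origin at (566.3, -49.7).
- The red mark is at jig y ≈ -8.8 and the stop at -109.
- The bracket is at about (455, -315), yaw about 0.27.

First I'll turn the tool and travel above the stop.

```bash
cat >> h.py <<'E'
from scipy.spatial.transform import Rotation as Ro
YAW=0.0842; O=np.array([566.3,-49.7])
RJ=np.array([[np.cos(YAW),-np.sin(YAW)],[np.sin(YAW),np.cos(YAW)]])
def J(X): return RJ.T@(np.asarray(X[:2])-O)
def Wd(j): return O+RJ@np.asarray(j)
def delta(world,yaw=None):
    s=env.state(); T=Ro.from_euler("xyz",s["tcp_rot"])
    d=T.as_matrix().T@(np.asarray(world)-s["eef_pos"])
    print("t",round(s["t"],2),"pos",s["eef_pos"].round(1),"jig",J(s["eef_pos"]).round(1),"rot",s["tcp_rot"].round(4),"F",s["ft_force"].round(1),"open",round(s["opening"],3))
    print("tool shift m",(d/1000).round(4))
    if yaw is not None:
        G=Ro.from_euler("xyz",[-np.pi/2,0,yaw-np.pi]); print("turn deg",np.degrees((T.inv()*G).as_rotvec()).round(2))
E
python3 -m inch '[0,0,0,0,8,0,-1, -0.033,0,-0.0375,0,0,0,-1, -0.033,0,-0.0375,0,0,0,-1, -0.033,0,-0.0375,0,0,0,-1, -0.033,0,-0.0375,0,0,0,-1, -0.033,0,-0.0375,0,0,0,-1, -0.033,0,-0.0375,0,0,0,-1, -0.033,0,-0.0375,0,0,0,-1, -0.033,0,-0.0375,0,0,0,-1, -0.033,0,-0.0375,0,0,0,-1]'
python3 -c "
from h import *
delta([466.5,-167.4,36],YAW)"
```

```text
t: 1.2
eef_pos: [407.1, -246.4, 214.8]
tcp_rot: [-1.571, 0.0, -3.058]
ft_force: [-0.2, -1.1, 0.4]
opening: 1.002
t 1.2 pos [ 407.1 -246.4  214.8] jig [-175.1 -182.6] rot [-1.5705e+00  2.0000e-04 -3.0577e+00] F [-0.2 -1.1  0.4] open 1.002
tool shift m [-0.0657  0.1788 -0.0738]
turn deg [-0.02 -0.02 -0.01]
```

```bash
python3 -m inch '[-0.033,0,-0.037,0,0,0,-1, -0.033,0,-0.037,0,0,0,-1, 0,0.04,0,0,0,0,-1, 0,0.04,0,0,0,0,-1, 0,0.03,0,0,0,0,-1, 0,0,0,0,0,0,-1]'
python3 - <<'E'
from h import *
delta([466.5,-167.4,36],YAW)
c=env.read_camera("top"); crop(c,290,135,130,120,5,"a_t.png")
c=env.read_camera("side"); crop(c,220,150,180,120,4,"a_s.png")
E
```

```text
t: 1.8
eef_pos: [464.4, -168.0, 101.8]
tcp_rot: [-1.574, -0.005, -3.057]
ft_force: [0.5, -0.2, 1.4]
opening: 1.0
t 1.8 pos [ 464.4 -168.   101.8] jig [-111.5 -109.3] rot [-1.574  -0.0053 -3.0572] F [ 0.5 -0.2  1.4] open 1.0
tool shift m [-0.0025  0.0657 -0.0002]
turn deg [0.18 0.01 0.3 ]
```

View pics/a_s.png

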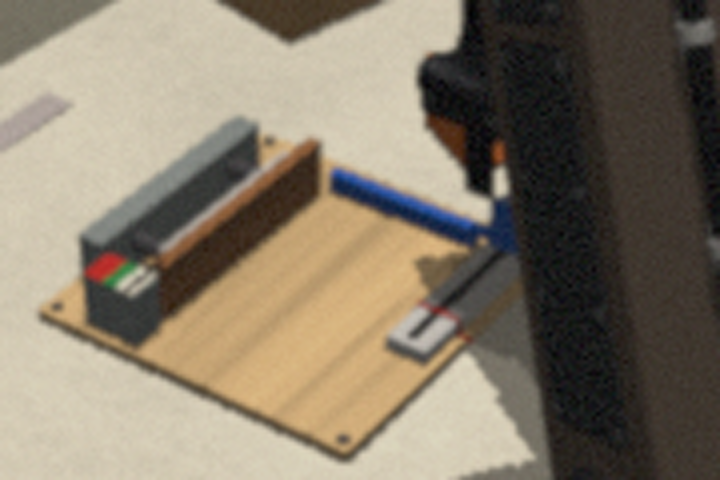

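The side view shows the left finger above and to the left of the blue grip, at about (480,180). The spacing looks right, so I'll descend and close.

```bash
python3 -m inch '[-0.002,0.03,0,0,0,0,-1, 0,0.03,0,0,0,0,-1, 0,0.003,0,0,0,0,-1, 0,0,0,0,0,0,1, 0,0,0,0,0,0,1, 0,0,0,0,0,0,1, 0,0,0,0,0,0,1, 0,0,0,0,0,0,1]'
python3 - <<'E'
from h import *
delta([466.5,-167.4,36],YAW)
E
```

```text
t: 2.7
eef_pos: [468.0, -168.8, 42.2]
tcp_rot: [-1.57, 0.001, -3.057]
ft_force: [-0.4, -0.8, -0.0]
opening: 0.639
t 2.7 pos [ 468.  -168.8   42.2] jig [-107.9 -110.4] rot [-1.5702e+00  8.0000e-04 -3.0574e+00] F [-0.4 -0.8 -0. ] open 0.639
tool shift m [ 0.0014  0.0062 -0.0015]
turn deg [-0.03 -0.   -0.05]
```

```bash
python3 -m inch '[0,0.004,0,0,0,0,1, 0,0,0,0,0,0,1, 0,0,0,0,0,0,1, 0,0,0,0,0,0,1, 0,0,0,0,0,0,1, 0,0,0,0,0,0,1, 0,0,0,0,0,0,1, 0,0,0,0,0,0,1]'
python3 - <<'E'
from h import *
delta([466.5,-167.4,36],YAW)
E
```

```text
t: 3.5
eef_pos: [467.8, -168.6, 37.6]
tcp_rot: [-1.571, -0.0, -3.058]
ft_force: [0.8, 2.9, 0.0]
opening: 0.207
t 3.5 pos [ 467.8 -168.6   37.6] jig [-108.2 -110.2] rot [-1.5709e+00 -1.0000e-04 -3.0576e+00] F [0.8 2.9 0. ] open 0.207
tool shift m [ 0.0012  0.0016 -0.0013]
turn deg [ 0.01 -0.01  0.01]
```

Gripped: the opening is about 20 mm, which matches the block. Now I'll slide it about 100 mm.

```bash
python3 -m inch '[0,0,-0.005,0,0,0,1, 0,0,-0.01,0,0,0,1, 0,0,-0.012,0,0,0,1, 0,0,-0.012,0,0,0,1, 0,0,-0.012,0,0,0,1, 0,0,-0.012,0,0,0,1, 0,0,-0.012,0,0,0,1, 0,0,-0.01,0,0,0,1, 0,0,-0.005,0,0,0,1, 0,0,0,0,0,0,1]'
python3 - <<'E'
from h import *
delta([466.5,-167.4,36],YAW)
c=env.read_camera("top"); crop(c,290,135,130,120,6,"b_t.png")
E
```

```text
t: 4.5
eef_pos: [460.3, -78.5, 37.6]
tcp_rot: [-1.571, 0.0, -3.057]
ft_force: [1.8, 5.7, -1.2]
opening: 0.203
t 4.5 pos [460.3 -78.5  37.6] jig [-108.   -19.8] rot [-1.5708e+00  2.0000e-04 -3.0571e+00] F [ 1.8  5.7 -1.2] open 0.203
tool shift m [0.0013 0.0016 0.0891]
turn deg [-0.    0.01 -0.01]
```

View pics/b_t.png

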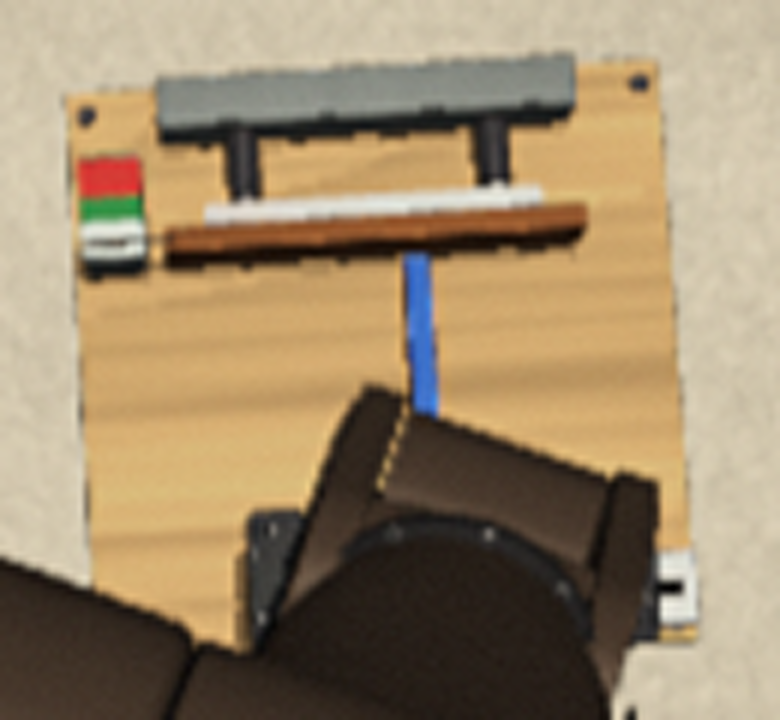

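I commanded 90 mm, and the arm end moved from crop u 602 to 417, which is about 90 mm. So 10 mm remains. After that I'll open, back up and look.

```bash
python3 -m inch '[0,0,-0.004,0,0,0,1, 0,0,-0.004,0,0,0,1, 0,0,-0.002,0,0,0,1, 0,0,0,0,0,0,1, 0,0,0,0,0,0,1, 0,0,0,0,0,0,-1, 0,0,0,0,0,0,-1, 0,0,0,0,0,0,-1, 0,0,0,0,0,0,-1, 0,0,0,0,0,0,-1]'
python3 -m inch '[0,-0.03,0,0,0,0,-1, 0,-0.04,0,0,0,0,-1, 0,-0.05,0,0,0,0,-1, 0,-0.03,0,0,0,0,-1, 0,0,0.05,0,0,0,-1, 0,0,0.05,0,0,0,-1, 0,0,0.05,0,0,0,-1, 0,0,0.05,0,0,0,-1, 0,0,0,0,0,0,-1]'
python3 - <<'E'
from h import *
delta([455,-315.5,100],.27)
c=env.read_camera("top"); crop(c,290,135,130,120,6,"c_t.png"); crop(c,415,160,60,135,4,"c_b.png")
c=env.read_camera("side"); crop(c,220,150,220,120,3,"c_s.png")
E
```

```text
t: 5.55
eef_pos: [459.4, -69.1, 37.6]
tcp_rot: [-1.571, 0.0, -3.057]
ft_force: [0.8, 0.1, -0.1]
opening: 0.575
t: 6.45
eef_pos: [476.4, -273.3, 187.3]
tcp_rot: [-1.569, 0.001, -3.062]
ft_force: [0.5, 0.8, 0.6]
opening: 1.0
t 6.45 pos [ 476.4 -273.3  187.3] jig [-108.4 -215.3] rot [-1.5694e+00  7.0000e-04 -3.0616e+00] F [0.5 0.8 0.6] open 1.0
tool shift m [0.0247 0.0873 0.0402]
turn deg [ -0.08 -10.88  -0.03]
```

View pics/c_t.png

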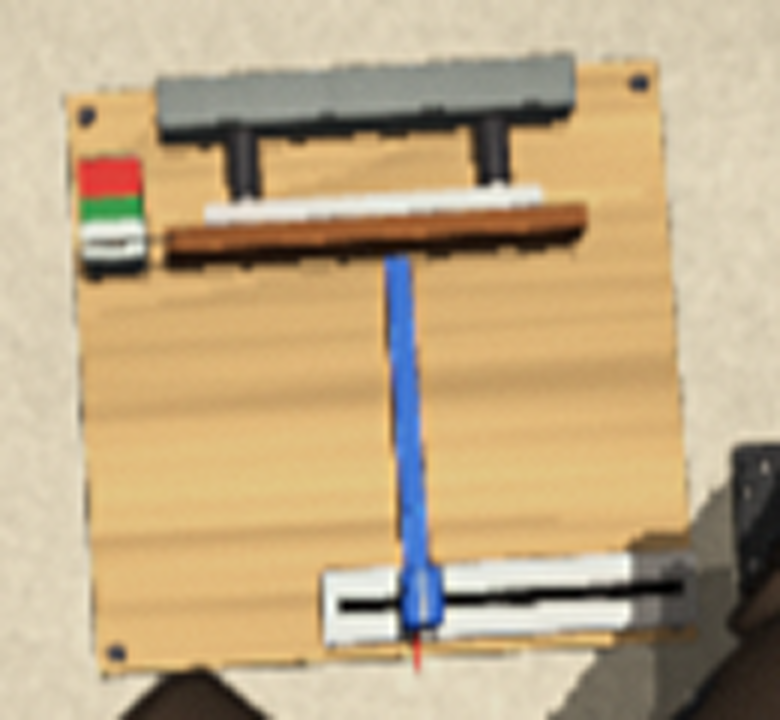

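View pics/c_s.png

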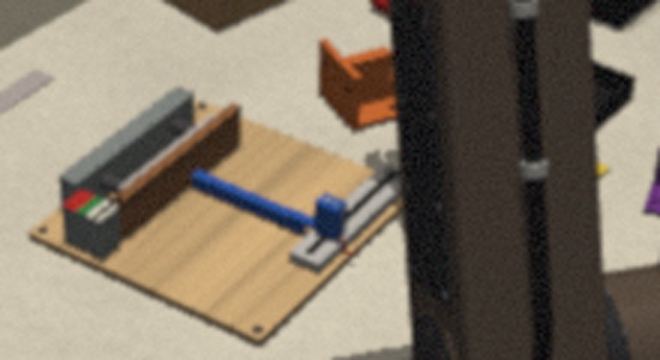

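The white line is now at about crop (422,592) and the visible red mark at (417,655). I'll compare them at their true heights.

```bash
python3 - <<'E'
from h import *
c=env.read_camera("top")
for nm,p,z in [("line",(422.5,592),66.5),("gripL",(402,592),66.5),("gripR",(442,592),66.5),("red",(417,655),12),("red",(417,665),12),("arm L",(386,262),33),("arm R",(411,262),33),("armnear L",(401,530),33),("armnear R",(425,530),33)]:
    print(nm,J(ray(c,up(*p,290,135,6),z)).round(1))
# red subpixel on visible rows before
p=c["pixels"][240:247,350:368].astype(int); r=p[:,:,2]-p[:,:,1]; r=r-np.median(r,1,keepdims=True); r[r<15]=0
for i in range(7):
    if r[i].sum()>0: u=(r[i]*np.arange(350,368)).sum()/r[i].sum(); print(240+i,u.round(2),J(ray(c,(u,240+i),12)).round(1))
E
```

```text
line [-107.7  -10.7]
gripL [-107.1   -1.2]
gripR [-108.2  -19.8]
red [-133.8   -8.9]
red [-138.6   -8.6]
arm L [54.4 -5.1]
arm R [ 53.7 -17.1]
armnear L [-75.   -4.1]
armnear R [-75.7 -15.5]
240 359.0 [-123.    -9.4]
241 360.67 [-126.1  -14. ]
242 359.16 [-128.8   -9.5]
243 359.17 [-131.7   -9.3]
244 359.0 [-134.5   -8.6]
245 359.15 [-137.4   -8.9]
246 359.0 [-140.3   -8.3]
```

The stop is about 1.5 mm from the mark, within tolerance. Now for the bracket.

```bash
python3 -m inch '[0,0,0,0,-5.5,0,-1, 0,0,0,0,-5.4,0,-1, 0.018,0.04,0.018,0,0,0,-1, 0.017,0.04,0.017,0,0,0,-1, 0,0.027,0,0,0,0,-1, 0,0,0,0,0,0,-1, 0,0,0,0,0,0,-1]'
python3 - <<'E'
from h import *
delta([452.5,-316.3,14],.27)
c=env.read_camera("top"); crop(c,415,200,70,70,6,"d_t.png")
c=env.read_camera("side"); crop(c,300,150,150,100,4,"d_s.png")
E
```

```text
t: 7.3
eef_pos: [452.5, -310.6, 81.3]
tcp_rot: [-1.571, -0.0, -2.866]
ft_force: [0.2, 0.1, 0.7]
opening: 1.001
t 7.3 pos [ 452.5 -310.6   81.3] jig [-135.4 -250.4] rot [-1.5711e+00 -2.0000e-04 -2.8659e+00] F [0.2 0.1 0.7] open 1.001
tool shift m [0.0015 0.0673 0.0055]
turn deg [0.02 0.33 0.01]
```

View pics/d_t.png

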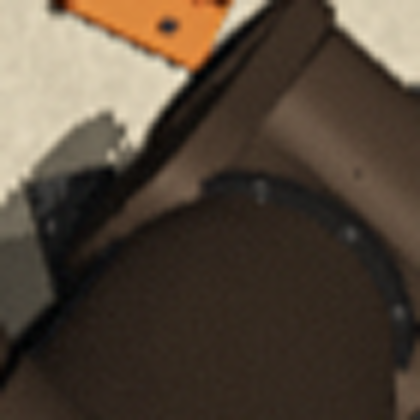

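View pics/d_s.png

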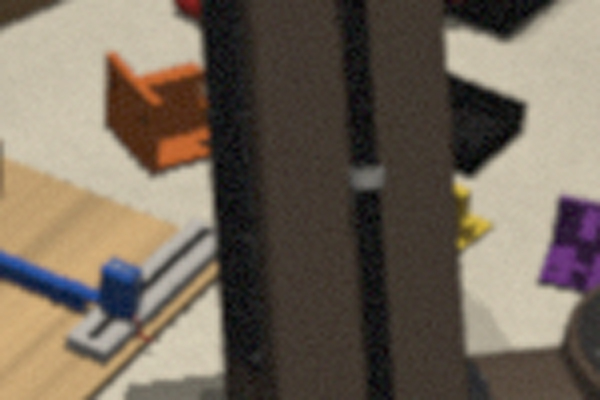

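Both views of the small bracket are blocked by the arm, so I'll go by the first measurement. Descend and close.

```bash
python3 -m inch '[0.0015,0.03,0.0055,0,0.3,0,-1, 0,0.03,0,0,0,0,-1, 0,0.006,0,0,0,0,-1, 0,0,0,0,0,0,-1]'
python3 -m inch '[0,0,0,0,0,0,1, 0,0,0,0,0,0,1, 0,0,0,0,0,0,1, 0,0,0,0,0,0,1, 0,0,0,0,0,0,1, 0,0,0,0,0,0,1, 0,0,0,0,0,0,1, 0,0,0,0,0,0,1, 0,0,0,0,0,0,1, 0,0,0,0,0,0,1]'
python3 -m inch '[0,0,0,0,0,0,1, 0,0,0,0,0,0,1, 0,0,0,0,0,0,1]'
python3 - <<'E'
from h import *
delta([452.5,-316.3,14],.27)
E
```

```text
t: 7.8
eef_pos: [452.4, -317.0, 15.2]
tcp_rot: [-1.571, -0.0, -2.872]
ft_force: [0.4, 0.2, 0.1]
opening: 1.002
t: 8.8
eef_pos: [452.1, -317.2, 14.6]
tcp_rot: [-1.571, -0.0, -2.872]
ft_force: [-0.9, 0.0, 1.2]
opening: 0.212
t: 9.1
eef_pos: [452.0, -317.2, 14.6]
tcp_rot: [-1.571, -0.0, -2.872]
ft_force: [-0.0, 0.5, 0.1]
opening: 0.125
t 9.1 pos [ 452.  -317.2   14.6] jig [-136.4 -256.9] rot [-1.5709e+00 -2.0000e-04 -2.8724e+00] F [-0.   0.5  0.1] open 0.125
tool shift m [-0.0007  0.0006 -0.0007]
turn deg [ 0.01 -0.05  0.01]
```

Gripped: the opening is 12 mm, the rib thickness. Lift, square up to the jig, and carry it over.

```bash
python3 -m inch '[0,-0.02,0,0,0,0,1, 0,-0.035,0,0,0,0,1, 0,-0.035,0,0,5.3,0,1, 0,0,0,0,5.3,0,1, -0.01,0,-0.02,0,0,0,1, -0.018,0,-0.037,0,0,0,1, -0.018,0,-0.037,0,0,0,1, -0.018,0,-0.037,0,0,0,1, -0.018,0,-0.037,0,0,0,1, -0.018,0,-0.037,0,0,0,1]'
python3 -m inch '[-0.018,0,-0.037,0,0,0,1, -0.018,0,-0.037,0,0,0,1, -0.005,0,-0.02,0,0,0,1, 0,0,0,0,0,0,1, 0,0,0,0,0,0,1]'
python3 - <<'E'
from h import *
delta([*Wd([5,42]),29],YAW)
c=env.read_camera("top"); crop(c,290,135,130,120,6,"e_t.png")
c=env.read_camera("side"); crop(c,200,130,160,120,5,"e_s.png")
E
```

```text
t: 10.1
eef_pos: [534.8, -102.9, 104.6]
tcp_rot: [-1.571, -0.0, -3.058]
ft_force: [0.8, -0.2, -2.0]
opening: 0.123
t: 10.6
eef_pos: [567.2, -7.4, 104.4]
tcp_rot: [-1.571, -0.001, -3.056]
ft_force: [0.7, 0.3, -1.5]
opening: 0.12
t 10.6 pos [567.2  -7.4 104.4] jig [ 4.5 42.1] rot [-1.5707e+00 -5.0000e-04 -3.0564e+00] F [ 0.7  0.3 -1.5] open 0.12
tool shift m [-0.0006  0.0754  0.0001]
turn deg [-0.01  0.06  0.03]
```

View pics/e_t.png

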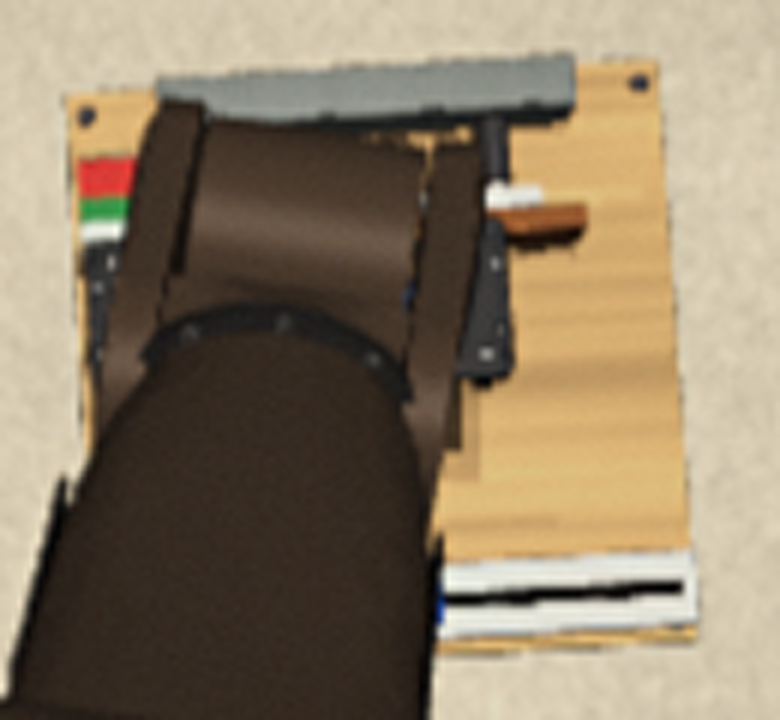

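View pics/e_s.png

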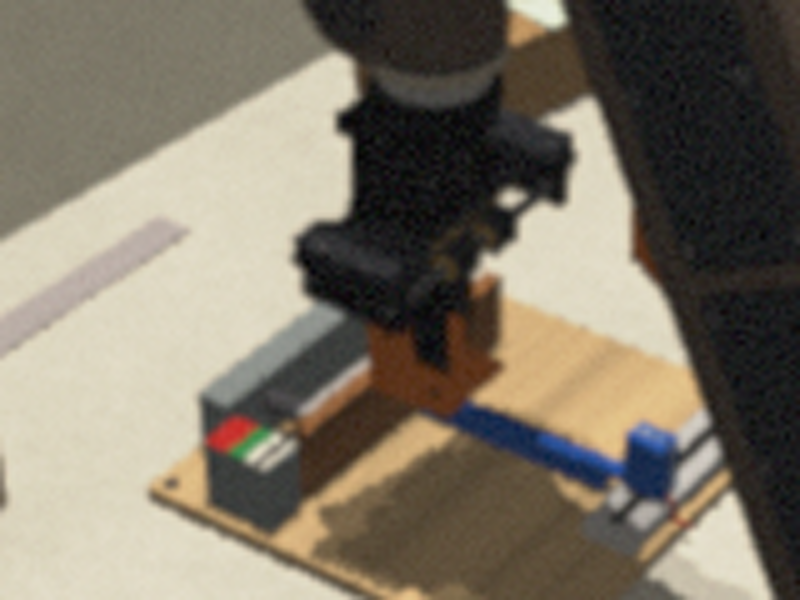

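The bracket hangs upright, flange towards the panel, and the gauge at about (250,445) stays visible from the side camera. Now lower it.

```bash
python3 -m inch '[0,0.03,0,0,0,0,1, 0,0.03,0,0,0,0,1, 0,0.01,0,0,0,0,1, 0,0,0,0,0,0,1, 0,0,0,0,0,0,1]'
python3 -m inch '[0,0.003,0,0,0,0,1, 0,0.002,0,0,0,0,1, 0,0.001,0,0,0,0,1, 0,0,0,0,0,0,1, 0,0,0,0,0,0,1]'
python3 - <<'E'
from h import *
delta([*Wd([5,27.2]),27],YAW)
E
```

```text
t: 11.2
eef_pos: [567.9, -8.0, 35.4]
tcp_rot: [-1.57, 0.001, -3.058]
ft_force: [0.6, -0.3, -1.7]
opening: 0.124
t: 11.7
eef_pos: [567.5, -7.4, 28.8]
tcp_rot: [-1.571, 0.0, -3.057]
ft_force: [0.5, 1.4, -1.8]
opening: 0.127
t 11.7 pos [567.5  -7.4  28.8] jig [ 4.8 42. ] rot [-1.5707e+00  2.0000e-04 -3.0573e+00] F [ 0.5  1.4 -1.8] open 0.127
tool shift m [-0.0002  0.0018  0.0148]
turn deg [-0.01  0.   -0.01]
```

```bash
python3 -m inch '[0,0,0.004,0,0,0,1, 0,0,0.004,0,0,0,1, 0,0.001,0.003,0,0,0,1, 0,0,0,0,0,0,1, 0,0,0,0,0,0,1]'
python3 - <<'E'
from h import *
delta([*Wd([5,27.2]),27],YAW)
c=env.read_camera("side"); crop(c,225,170,130,90,6,"f_s.png")
E
```

```text
t: 12.2
eef_pos: [568.4, -18.5, 27.6]
tcp_rot: [-1.571, -0.0, -3.058]
ft_force: [0.3, 0.2, -2.1]
opening: 0.125
t 12.2 pos [568.4 -18.5  27.6] jig [ 4.7 30.9] rot [-1.5708e+00 -1.0000e-04 -3.0578e+00] F [ 0.3  0.2 -2.1] open 0.125
tool shift m [-0.0003  0.0006  0.0037]
turn deg [-0.   -0.02  0.01]
```

View pics/f_s.png

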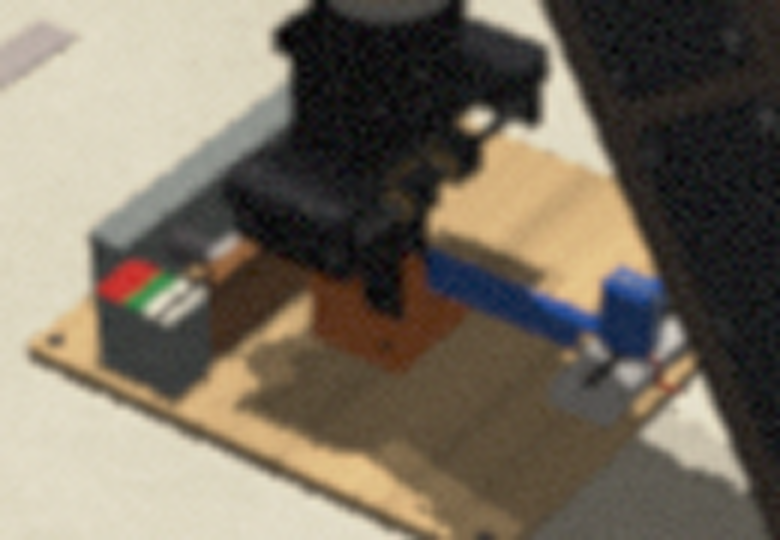

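The bracket is just above the board, left of the blue arm. I'll ease it right by about 3.5 mm, touch the board, and watch the forces.

```bash
python3 -m inch '[0,0,0.0015,0,0,0,1, 0,0.0005,0.001,0,0,0,1, 0,0.0005,0.001,0,0,0,1, 0,0,0,0,0,0,1, 0,0,0,0,0,0,1]'
python3 -m inch '[0,0,0.0005,0,0,0,1, 0,0,0,0,0,0,1, 0,0,0,0,0,0,1]'
python3 -m inch '[0,0,0.0005,0,0,0,1, 0,0,0,0,0,0,1, 0,0,0,0,0,0,1]'
python3 -c "
from h import *
delta([*Wd([5,27.2]),27],YAW)"
```

```text
t: 12.75
eef_pos: [568.7, -21.9, 26.6]
tcp_rot: [-1.571, 0.0, -3.057]
ft_force: [0.0, -0.4, -1.3]
opening: 0.124
t: 13.05
eef_pos: [568.7, -22.4, 26.6]
tcp_rot: [-1.571, -0.0, -3.057]
ft_force: [-0.0, 0.6, -1.6]
opening: 0.124
t: 13.35
eef_pos: [568.8, -22.9, 26.6]
tcp_rot: [-1.571, -0.0, -3.057]
ft_force: [0.2, -1.0, -0.6]
opening: 0.122
t 13.35 pos [568.8 -22.9  26.6] jig [ 4.7 26.5] rot [-1.5707 -0.     -3.0574] F [ 0.2 -1.  -0.6] open 0.122
tool shift m [-0.0003 -0.0004 -0.0007]
turn deg [-0.01 -0.    0.  ]
```

```bash
python3 -m inch '[-0.005,0,0,0,0,0,1, -0.007,0,0,0,0,0,1, -0.006,0,0,0,0,0,1, -0.002,0,0,0,0,0,1, 0,0,0,0,0,0,1, 0,0,0,0,0,0,1]'
python3 -m inch '[-0.004,0,0,0,0,0,1, -0.004,0,0,0,0,0,1, -0.002,0,0,0,0,0,1, 0,0,0,0,0,0,1, 0,0,0,0,0,0,1]'
python3 - <<'E'
from h import *
delta([*Wd([45,26.5]),26.6],YAW)
c=env.read_camera("side"); crop(c,225,170,130,90,6,"g_s.png")
E
```

```text
t: 13.95
eef_pos: [588.9, -21.2, 26.6]
tcp_rot: [-1.571, 0.0, -3.057]
ft_force: [0.7, 0.9, 0.1]
opening: 0.126
t: 14.45
eef_pos: [598.5, -20.3, 26.6]
tcp_rot: [-1.571, -0.0, -3.057]
ft_force: [-2.7, 0.1, 3.0]
opening: 0.129
t 14.45 pos [598.5 -20.3  26.6] jig [34.6 26.6] rot [-1.5708e+00 -3.0000e-04 -3.0575e+00] F [-2.7  0.1  3. ] open 0.129
tool shift m [-0.0104  0.      0.0001]
turn deg [ 0.   -0.    0.02]
```

View pics/g_s.png

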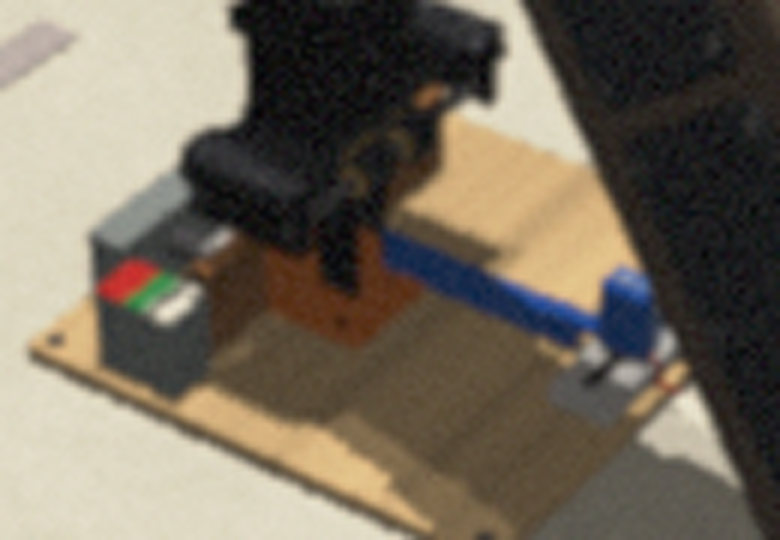

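The force is about 2.7 N, so the panel is roughly 5 mm back and the needle has moved towards green. I'll advance gently another 8 mm.

```bash
python3 -m inch '[-0.002,-0.0003,0,0,0,0,1, -0.002,0,0,0,0,0,1, -0.002,0,0,0,0,0,1, -0.002,0,0,0,0,0,1, 0,0,0,0,0,0,1, 0,0,0,0,0,0,1, 0,0,0,0,0,0,1]'
python3 - <<'E'
from h import *
delta([*Wd([45,26.5]),26.6],YAW)
c=env.read_camera("side"); crop(c,230,195,60,45,12,"h_s.png")
c=env.read_camera("top"); crop(c,290,135,130,120,6,"h_t.png")
E
```

```text
t: 15.2
eef_pos: [606.0, -19.7, 26.7]
tcp_rot: [-1.571, -0.002, -3.057]
ft_force: [-7.3, -0.6, 1.9]
opening: 0.125
t 15.2 pos [606.  -19.7  26.7] jig [42.1 26.6] rot [-1.5710e+00 -1.6000e-03 -3.0575e+00] F [-7.3 -0.6  1.9] open 0.125
tool shift m [-0.0029  0.      0.0001]
turn deg [ 0.01 -0.    0.09]
```

View pics/h_s.png

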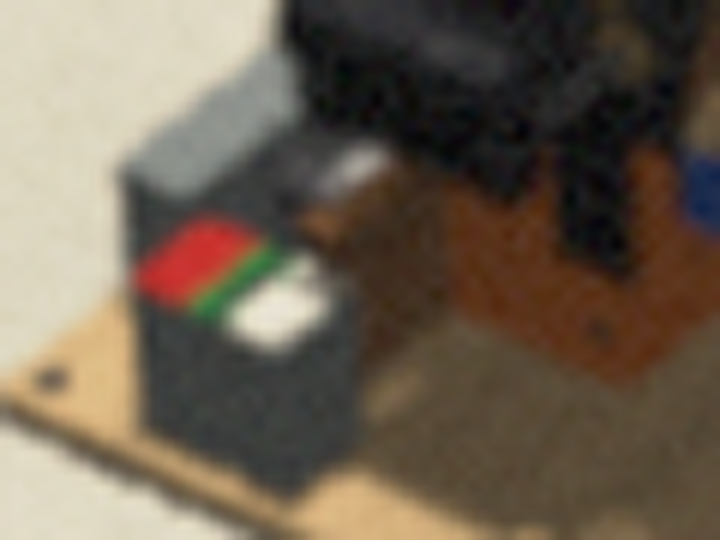

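View pics/h_t.png

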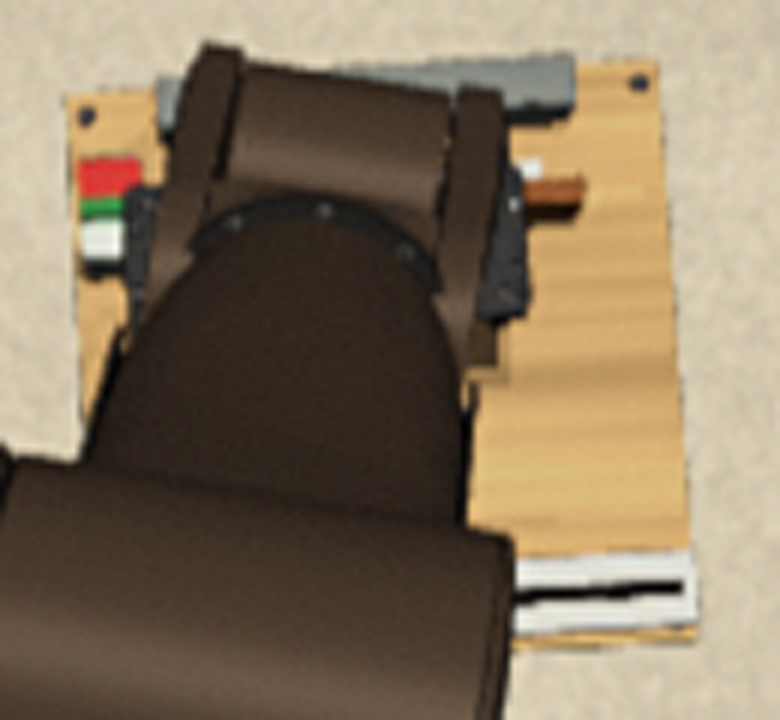

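In the top view the panel's right end moved from crop v≈206 to 180, which is about 12 mm. In the side view the needle sits at the white/green border. The 7.3 N wrist force fits that plus a little board friction. Advance another 3.5 mm.

```bash
python3 -m inch '[-0.001,-0.0002,0,0,0,0,1, -0.0015,0,0,0,0,0,1, -0.001,0,0,0,0,0,1, 0,0,0,0,0,0,1, 0,0,0,0,0,0,1, 0,0,0,0,0,0,1]'
python3 - <<'E'
from h import *
delta([*Wd([45,26.5]),26.6],YAW)
F=[]
c=env.read_camera("top"); crop(c,290,150,130,60,6,"i_t.png")
for k in range(6):
    F.append(env.state()["ft_force"]); s=env.read_camera("side")
print(np.mean(F,0)); crop(s,220,165,130,90,6,"i_s2.png"); crop(s,235,205,30,24,24,"i_s.png")
# panel right-end column profile in both initial and now (col 290+560/6)
i0=cv2.imread("pics/top0.png")
for u in (383,384,385): print(u,i0[160:185,u].sum(1).tolist(),"\n now",c["pixels"][160:185,u].astype(int).sum(1).tolist())
# needle ray check: expected side-pixel of needle at presses
for q in (0,10,12,14,16,18,22): print(q,proj(s,[*Wd([66+q,124]),62]).round(1))
E
```

```text
t: 15.9
eef_pos: [609.0, -19.4, 26.7]
tcp_rot: [-1.571, -0.003, -3.057]
ft_force: [-8.7, -1.8, 1.5]
opening: 0.124
t 15.9 pos [609.  -19.4  26.7] jig [45.1 26.6] rot [-1.5711e+00 -2.8000e-03 -3.0574e+00] F [-8.7 -1.8  1.5] open 0.124
tool shift m [0.0001 0.0001 0.0001]
turn deg [ 0.02 -0.    0.16]
[-8.20487785 -1.52138429  1.45427926]
383 [487, 486, 486, 485, 487, 488, 500, 514, 453, 322, 268, 282, 214, 100, 49, 85, 287, 429, 472, 480, 478, 469, 452, 457, 468] 
 now [501, 508, 512, 416, 292, 280, 308, 218, 66, 47, 102, 293, 447, 491, 492, 477, 474, 473, 474, 489, 500, 477, 470, 472, 486]
384 [486, 491, 489, 494, 486, 489, 504, 519, 439, 301, 268, 282, 202, 84, 39, 96, 286, 427, 469, 475, 484, 463, 449, 459, 466] 
 now [506, 515, 514, 416, 297, 285, 293, 212, 64, 36, 118, 301, 446, 495, 487, 480, 472, 472, 480, 497, 500, 481, 470, 472, 486]
385 [486, 489, 476, 489, 487, 485, 509, 515, 431, 292, 267, 273, 197, 52, 50, 195, 338, 402, 450, 483, 483, 471, 459, 460, 464] 
 now [508, 511, 461, 356, 278, 283, 293, 201, 49, 78, 263, 373, 445, 489, 484, 478, 476, 475, 479, 491, 496, 489, 469, 477, 488]
0 [254.4 220.6]
10 [251.7 219.4]
12 [251.2 219.1]
14 [250.6 218.9]
16 [250.1 218.7]
18 [249.6 218.4]
22 [248.5 217.9]
```

View pics/i_s.png

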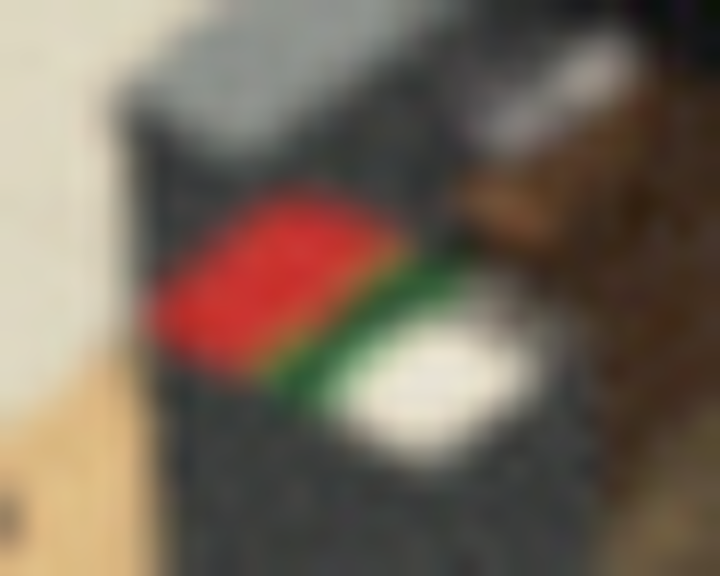

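View pics/i_t.png

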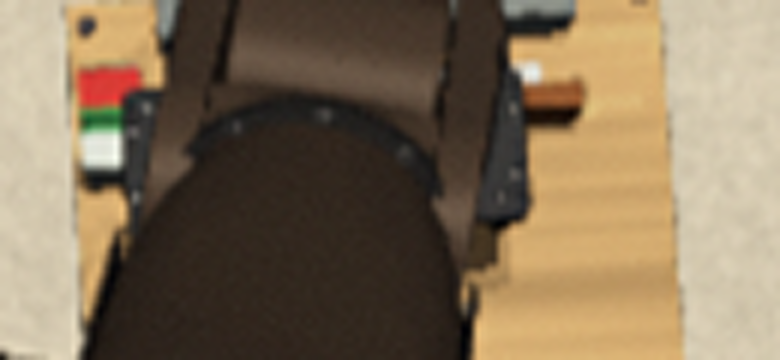

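View pics/i_s2.png

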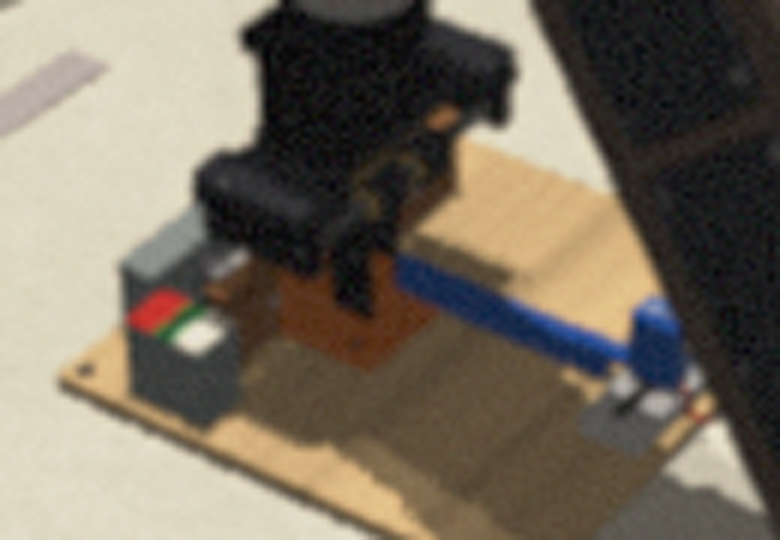

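The needle now stands inside the green zone, with green on both sides at about crop (360,340). The panel shift of about 5.2 px is roughly 14.3 mm, and the 8.2 N wrist force agrees. Last, I'll check that the stop hasn't moved.

```bash
python3 - <<'E'
from h import *
s=env.read_camera("side")
old=cv2.resize(cv2.imread("pics/c_s.png"),(220,120),interpolation=cv2.INTER_AREA); new=s["pixels"][150:270,220:440]
for nm,i in(("old",old),("new",new)):
    h=cv2.cvtColor(np.ascontiguousarray(i),cv2.COLOR_BGR2HSV); m=cv2.inRange(h,(100,130,40),(125,255,255))
    m[:,:100]=0
    v,u=np.nonzero(m); print(nm,len(u),"top row",150+v.min(), [ (150+r, 220+np.nonzero(m[r])[0].min()) for r in range(66,78,2) if m[r].any()])
b=[];
# red mark & stop gap: print shift by template match of the grip left part
t=old[60:85,104:109]; r=cv2.matchTemplate(np.ascontiguousarray(new[50:95,95:118]),t,cv2.TM_CCOEFF_NORMED); print(cv2.minMaxLoc(r), "unmoved = (9,10)")
st=env.state(); print(st["ft_force"],st["tcp_rot"],st["opening"],st["t"])
E
```

```text
old 95 top row 217 [(218, np.int64(326)), (220, np.int64(326)), (222, np.int64(320)), (224, np.int64(320)), (226, np.int64(326))]
new 91 top row 217 [(218, np.int64(326)), (220, np.int64(326)), (222, np.int64(320)), (224, np.int64(320)), (226, np.int64(326))]
(-0.6048810482025146, 0.9127862453460693, (11, 20), (9, 10)) unmoved = (9,10)
[-8.22322725 -1.50502436  1.04942257] [-1.57113607e+00 -2.81773661e-03 -3.05743012e+00] 0.12413470681828258 16.3
```

The stop hasn't moved: same edge pixels, and the template match gives zero shift. Handing in.

```bash
python3 -c "
from cell import env
print(env.job_done()); s=env.state(); print(s['t'],s['eef_pos'],s['ft_force'])"
```

```text
the job is handed in; nothing more can be done
None
the job is handed in; nothing more can be done
```

I handed the job in at about 16.3 s of the 54 s, with the robot still holding the orange bracket against the panel. No verdict is reported.

I slid the blue end stop about 100 mm to the red mark. Then I gripped the smaller orange bracket by its rib, set it on the board beside the stop's arm, and pressed the panel back with it.

Last checks:
- **End stop:** its white line measured about 1.5 mm right of the mark (5 mm allowed). The side view showed no shift of the stop after pressing.
- **Panel:** pressed back about 14 mm by the shift in the top view, with the needle in the green in the side view. The wrist force was 8.2 N, slightly more than the spring alone would give, which fits a little friction on the board.
- **Bracket:** the tool was square to the jig and upright within 0.01 rad, and the opening was 12 mm, which is the rib's thickness. I put the gap to the stop's arm at about 1 mm. That comes from the tool position, because the arm hid the bracket from the top camera.
- **Other things on the table:** no contact that I noticed, but I took no final measurement of their positions.

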